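# Unmix the clip-top jars on their coloured coasters

## Robot

A 6-joint arm with a two-finger parallel gripper is mounted at the origin on the work surface. World frame = base frame: x ahead of the robot, y to its left, z up, the work surface at z = 0. Lengths are in m, angles in rad, forces in N, time in s.
With the tool pointing down it reaches from about 0.3 to 0.775 m from the base axis. Payload 14.6 kg.
Tool frame: the origin (TCP) lies on the centre line of the jaws, within the pads' length; the fingertips stand 22 mm ahead of it and the grasp point (between the pads) lies 3 mm ahead of it (robot.tips_ahead is the z of the fingertips in the tool frame, in m); z points along the fingers, y is the line along which they close (so a half turn about z gives the same grasp; the last joint's range is limited). The gripper opens to 94 mm and grips with 3 to 60 N. Pads are 16 mm wide; open, the fingers measure 119 mm over their backs; the gripper's body (75 mm by 177 mm) begins 78 mm behind the grasp point.
Start: joints at [1.206, 0.3, 1.521, -0, 1.321, -0.067], TCP at [0.161, 0.526, 0.227] pointing down, gripper open.
Joint ranges: [-3.03, 3.03], [-0.79, 2.21], [0.23, 2.52], [-1.04, 4.18], [0, 3.07], [-2.55, 2.55]. Speed limits (rad/s): [2.22, 2.22, 2.57, 3.14, 3.14, 3.14].

## Interface

Orientations are given as a unit quaternion [x, y, z, w].
In Python, from bench import robot gives the robot as it stands.
- The arm moves only by the shell command python3 -m inch 'ROWS' [OPENING]. ROWS is JSON, a list that holds one entry, the list of rows, each a list of 6 numbers: the shift along the tool's x, y, z in cm, then the turn, a rotation vector about the tool's x, y, z in rad. A call has 1 to 8 rows; each row is the pose to reach, as a shift and turn from the pose commanded when the call began, along the tool's axes at that moment; what a row does not reach only later rows make up. A row lasts 1/10 s, in which the tool goes at most 50 mm and 8.59 degrees, less where a joint would pass 70% of its speed; a pose out of reach is approached as far as the arm can. A call with a gripper value outside its range is refused whole. OPENING is the opening, from -1 (shut) to 1 (fully open), set as the call begins (- or left out, the last holds). The fingers move at their own pace and stop on an object; the grip force is fixed at half the most. Time passes only in rows, so rows that repeat a pose let the fingers close. It gives the time, the measured TCP pose, the force, the opening and the grip force at its end, in the units of the state.
- robot.observe(): the state, without advancing time (a new reading comes with each control period).
- robot.camera(name): name is "side" or "top" or "wrist"; returns a dict with "color" (480x640x3 uint8, red, green, blue), "K" (3x3 intrinsics, pixels), "R" (3x3) and "t" (3): a world point X has camera coordinates R X + t; the wrist camera has in their place "mount" (4x4, takes a point from camera to tool coordinates, whose origin is the TCP and whose axes are the flange's). Camera axes: x right, y down, z forward; pixel columns grow to the right and rows downward; lengths in m; the calibration is good to about 2 mm. A picture is of the moment at which its call begins: read the wrist's pose just before it. There is no depth.
- robot.hand_in(): hands the job in; it is judged then, once.
The state is a dict: "time_s": time; "qpos": joint angles; "qd": joint speeds; "tau": joint torques, N m; "tool_pos": TCP position; "ee_rot": TCP orientation; "wrist_force": force on the tool from outside, world axes, zero at the start; "torque": the same for the moment, N m; "opening": finger opening in m; "grasp_force": force on a finger pad.
Only numpy, scipy, OpenCV 4.12 (cv2) and the standard library are available. Lean on these libraries where they do the work, as an engineer would, in place of code of your own. Each camera call takes 0.05 s, during which the arm holds its last target. There are 200 camera calls.

## Task

The four snack jars stand on the wrong coasters: move them round so that each stands upright on the coaster of its lid's colour, wholly on it with nothing over the edge, and the cork is empty again. First park one jar on the empty cork coaster, then keep moving jars into freed places; never stand a jar on the bare counter. They are glass, so set them down gently, never tip one over, and leave the turquoise fork where it lies.

Things in the scene. Friction and masses are not known exactly. Their poses are not given: they have to be found in the camera images.
- jar_red: shut glass clip-top jar, brown nuts, red lid, 0.13-0.25 kg. Origin: centre of underside, z up. Glass 52 mm across to 50 mm high; lid 54 mm across, top at 72 mm. Steel hinge (-x) and clip (+x) reach 31 mm from the axis, 46-67 mm high: pinch across its y axis, on the glass 35 mm up. At the start yaw within 0.6 rad of 0, standing within 6 mm of the middle of a coaster of another colour
- jar_yellow: shut glass clip-top jar, brown nuts, yellow lid, 0.13-0.25 kg. Origin: centre of underside, z up. Glass 52 mm across to 50 mm high; lid 54 mm across, top at 72 mm. Steel hinge (-x) and clip (+x) reach 31 mm from the axis, 46-67 mm high: pinch across its y axis, on the glass 35 mm up. At the start yaw within 0.6 rad of 0, standing within 6 mm of the middle of a coaster of another colour
- jar_green: shut glass clip-top jar, brown nuts, green lid, 0.13-0.25 kg. Origin: centre of underside, z up. Glass 52 mm across to 50 mm high; lid 54 mm across, top at 72 mm. Steel hinge (-x) and clip (+x) reach 31 mm from the axis, 46-67 mm high: pinch across its y axis, on the glass 35 mm up. At the start yaw within 0.6 rad of 0, standing within 6 mm of the middle of a coaster of another colour
- jar_blue: shut glass clip-top jar, brown nuts, blue lid, 0.13-0.25 kg. Origin: centre of underside, z up. Glass 52 mm across to 50 mm high; lid 54 mm across, top at 72 mm. Steel hinge (-x) and clip (+x) reach 31 mm from the axis, 46-67 mm high: pinch across its y axis, on the glass 35 mm up. At the start yaw within 0.6 rad of 0, standing within 6 mm of the middle of a coaster of another colour
- coaster_red: round red coaster fixed to the counter, 80 mm in diameter, 6 mm thick, flat top. Origin: centre of its underside, at counter height, z up. At the start a jar with a lid of another colour stands on it; its rim shows round the jar
- coaster_yellow: round yellow coaster fixed to the counter, 80 mm in diameter, 6 mm thick, flat top. Origin: centre of its underside, at counter height, z up. At the start a jar with a lid of another colour stands on it; its rim shows round the jar
- coaster_green: round green coaster fixed to the counter, 80 mm in diameter, 6 mm thick, flat top. Origin: centre of its underside, at counter height, z up. At the start a jar with a lid of another colour stands on it; its rim shows round the jar
- coaster_blue: round blue coaster fixed to the counter, 80 mm in diameter, 6 mm thick, flat top. Origin: centre of its underside, at counter height, z up. At the start a jar with a lid of another colour stands on it; its rim shows round the jar
- cork: round cork coaster fixed to the counter, 80 mm in diameter, 6 mm thick, flat top, empty at the start: the free spot. Origin: centre of its underside, at counter height, z up. The five coasters' centres are at least 120 mm apart
- fork: turquoise plastic table fork lying flat, 172 mm long along its x axis (tines to +x), 26 mm wide, 5 mm thick, about 20 g. Origin: underside, near mid-length. To be left alone

How it is judged:
By the outcome, as a careful person would: the job done as asked, in the order asked, and still so for the second after the job is handed in, with the robot touching nothing.
It also fails if it takes over 134 s, if anything falls off the work surface, if the arm or the gripper's body presses on something with over 40 N, if the wrist force passes 120 N, or if a joint passes its speed limit or range.

## Working session

There is one attempt and no reset: what is moved stays moved. The work goes in short steps, Python scripts to look and compute and a shell command to move; the robot and the scene stay as the last step left them, time stands still between calls to the robot, and variables do not carry over. Pictures are saved under pics/ and viewed, at most 14 in all, crops included, and the job is handed in when it is done.

```bash
ls; mkdir -p pics
python3 - <<'E'
from bench import robot
import cv2
s=robot.observe();print(s)
for n in("top","side"):
    c=robot.camera(n);cv2.imwrite(f"pics/{n}0.png",c["color"][:,:,::-1]);print(n,c["K"],c["R"],c["t"])
c=robot.camera("wrist");print(c["mount"],c["K"])
E
```

```text
pics
{'time_s': 0.0, 'qpos': array([ 1.20640323e+00,  3.00479301e-01,  1.52160261e+00,  2.63400798e-05,
        1.32071424e+00, -6.65727016e-02]), 'qd': array([-0.00026124,  0.00143234, -0.00116647,  0.00215335, -0.00055702,
        0.00139271]), 'tau': array([-1.65316538e-03, -5.31809556e+01, -3.52733159e+01,  7.07525178e-02,
        2.44310807e-02, -6.58159274e-05]), 'tool_pos': array([0.16128379, 0.52555998, 0.22687272]), 'ee_rot': array([ 1.48363681e-01,  9.88932685e-01, -5.85107324e-04, -1.41129418e-04]), 'wrist_force': array([-0.17841622, -0.17255186, -0.53734425]), 'torque': array([ 0.00912528, -0.02931542,  0.04412437]), 'grasp_force': 0.0, 'opening': 0.0939034590260993}
top [[589.35462593   0.         315.98525468]
 [  0.         589.35462593 242.52126901]
 [  0.           0.           1.        ]] [[-0.01245976 -0.99991964  0.00233863]
 [-0.97696624  0.0116754  -0.2130743 ]
 [ 0.21302987 -0.00493961 -0.9770332 ]] [0.01153057 0.56158122 0.89952637]
side [[505.29908754   0.         309.49941261]
 [  0.         505.29908754 234.11610108]
 [  0.           0.           1.        ]] [[-8.90490313e-01 -4.55001463e-01  8.19581163e-04]
 [-3.10453834e-01  6.06275133e-01 -7.32153591e-01]
 [ 3.32634063e-01 -6.52230122e-01 -6.81139081e-01]] [0.50976749 0.19638846 0.79444053]
[[ 1.12427594e-04 -9.61355991e-01 -2.75308274e-01  7.96720632e-02]
 [ 9.99999458e-01 -1.76793001e-04  1.02571761e-03 -1.22170605e-04]
 [-1.03475234e-03 -2.75308240e-01  9.61355450e-01 -1.57515117e-01]
 [ 0.00000000e+00  0.00000000e+00  0.00000000e+00  1.00000000e+00]] [[403.10587496   0.         315.60738664]
 [  0.         403.10587496 238.70569395]
 [  0.           0.           1.        ]]
```

View pics/top0.png

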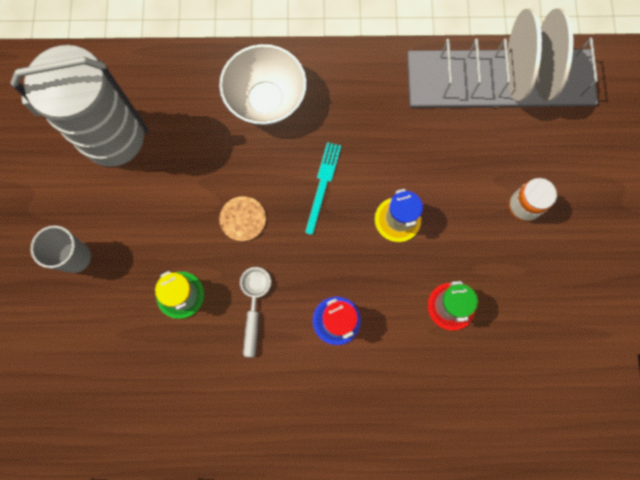

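View pics/side0.png

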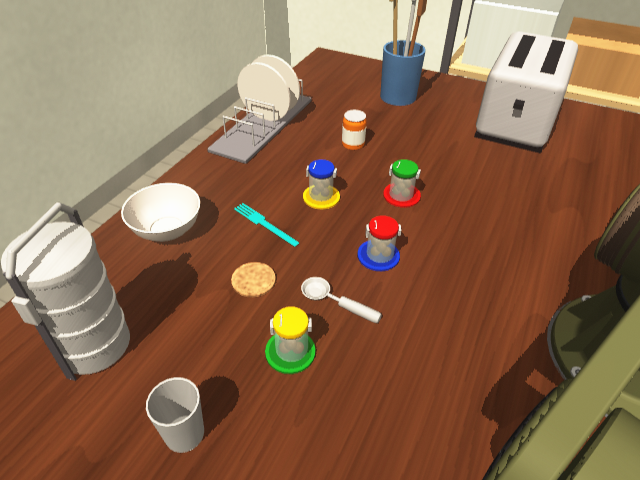

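```bash
cat > h.py <<'E'
import numpy as np,cv2
from scipy.optimize import least_squares
HUE={'red':[(0,6),(174,180)],'yellow':[(24,34)],'green':[(50,75)],'blue':[(110,130)],'cork':[(10,20)]}
def mask(img,c):
    h,s,v=[x.astype(int) for x in cv2.split(cv2.cvtColor(img,cv2.COLOR_RGB2HSV))]
    m=np.zeros(h.shape,bool)
    for a,b in HUE[c]: m|=(h>=a)&(h<=b)
    m&=(v>90)&(s>(60 if c=='cork' else 150))
    if c=='cork': m&=(v>140)
    return m.astype(np.uint8)
def blobs(img,c,amin=250):
    n,l,st,ce=cv2.connectedComponentsWithStats(mask(img,c))
    return [(l==i).astype(np.uint8) for i in range(1,n) if st[i,4]>amin]
def pts(m): return max(cv2.findContours(m,cv2.RETR_EXTERNAL,cv2.CHAIN_APPROX_NONE)[0],key=len)[:,0,:].astype(float)
def unproj(c,uv,z):
    uv=np.atleast_2d(uv);d=np.c_[uv,np.ones(len(uv))]@np.linalg.inv(c["K"]).T@c["R"]
    o=-c["R"].T@c["t"];return (o+d*((z-o[2])/d[:,2])[:,None])[:,:2]
def proj(c,X):
    p=(X@c["R"].T+c["t"])@c["K"].T;return p[:,:2]/p[:,2:]
def coaster(c,m):
    p=unproj(c,pts(m),.006);r=least_squares(lambda q:np.hypot(*(p-q).T)-.040,p.mean(0),loss='soft_l1',f_scale=.001)
    return r.x,np.median(abs(r.fun))*1e3
def cen(h):
    M=cv2.moments(h.astype(np.float32).reshape(-1,1,2));return np.array([M['m10'],M['m01']])/M['m00']
T=np.linspace(0,6.283,60)
def lid(c,m,b=.006,cut=.052):
    t=cen(cv2.convexHull(pts(m).astype(np.float32)))
    def f(q):
        P=np.vstack([np.c_[q[0]+.027*np.cos(T),q[1]+.027*np.sin(T),0*T+z] for z in(b+cut,b+.072)])
        return cen(cv2.convexHull(proj(c,P).astype(np.float32)))-t
    return least_squares(f,unproj(c,t,b+.066)[0]).x
E
python3 - <<'E'
from h import *
from bench import robot
R={n:robot.camera(n) for n in("top","side")}
for n,c in R.items():
    for k in HUE:
        for m in blobs(c["color"],k):
            x,e=coaster(c,m);print(n,k,m.sum(),pts(m).mean(0).round(),'coaster',x.round(4),e.round(2),'lid',lid(c,m).round(4))
im=R["top"]["color"][:,:,::-1]
cr=[cv2.resize(im[y-29:y+29,x-32:x+32],None,fx=6,fy=6,interpolation=cv2.INTER_CUBIC) for x,y in((403,212),(177,292),(338,318),(457,303))]
o=np.vstack([np.hstack(cr[:2]),np.hstack(cr[2:])]);cv2.imwrite("pics/crops.png",o);print(o.shape)
E
```

```text
top red 708 [446. 310.] coaster [ 0.4618 -0.2222] 1.25 lid [ 0.4516 -0.2025]
top red 810 [339. 318.] coaster [ 0.4438 -0.0478] 8.7 lid [ 0.4377 -0.0305]
top yellow 574 [390. 224.] coaster [ 0.6146 -0.1389] 1.53 lid [ 0.5913 -0.1195]
top yellow 901 [172. 289.] coaster [0.4848 0.2434] 7.62 lid [0.4871 0.2336]
top green 474 [186. 299.] coaster [0.4882 0.239 ] 2.89 lid [0.475  0.2176]
top green 807 [460. 300.] coaster [ 0.4572 -0.2422] 7.9 lid [ 0.4635 -0.2216]
top blue 717 [406. 207.] coaster [ 0.6492 -0.1465] 8.21 lid [ 0.6182 -0.143 ]
top blue 475 [328. 325.] coaster [ 0.4419 -0.0318] 2.8 lid [ 0.4298 -0.0159]
top cork 304 [529. 200.] coaster [ 0.6643 -0.3982] 5.97 lid [ 0.6295 -0.3479]
top cork 1692 [242. 218.] coaster [0.6187 0.1326] 0.45 lid [0.6019 0.1247]
side red 395 [401. 197.] coaster [ 0.4625 -0.2202] 2.38 lid [ 0.4426 -0.1407]
side red 571 [383. 227.] coaster [ 0.4699 -0.1034] 4.27 lid [ 0.4415 -0.0385]
side yellow 312 [320. 199.] coaster [ 0.6163 -0.1405] 1.7 lid [ 0.5805 -0.0627]
side yellow 783 [290. 321.] coaster [0.5268 0.186 ] 8.41 lid [0.4904 0.2255]
side green 365 [404. 168.] coaster [ 0.4788 -0.3176] 4.24 lid [ 0.4675 -0.2288]
side green 802 [290. 355.] coaster [0.4873 0.235 ] 1.41 lid [0.4635 0.2753]
side blue 369 [321. 168.] coaster [ 0.6501 -0.2323] 5.2 lid [ 0.6221 -0.1491]
side blue 502 [378. 258.] coaster [ 0.4413 -0.0283] 1.57 lid [0.4226 0.0362]
side cork 4809 [605.  56.] coaster [ 0.1294 -1.1883] 218.99 lid [ 0.1394 -1.0178]
side cork 395 [465.  67.] coaster [ 0.5019 -0.9054] 32.36 lid [ 0.4738 -0.7817]
side cork 621 [600. 103.] coaster [ 0.1199 -0.8495] 22.17 lid [ 0.1303 -0.7097]
side cork 259 [352. 125.] coaster [ 0.6753 -0.4405] 6.27 lid [ 0.6326 -0.3415]
side cork 1238 [253. 293.] coaster [0.6164 0.1369] 6.32 lid [0.5779 0.198 ]
(696, 768, 3)
```

View pics/crops.png

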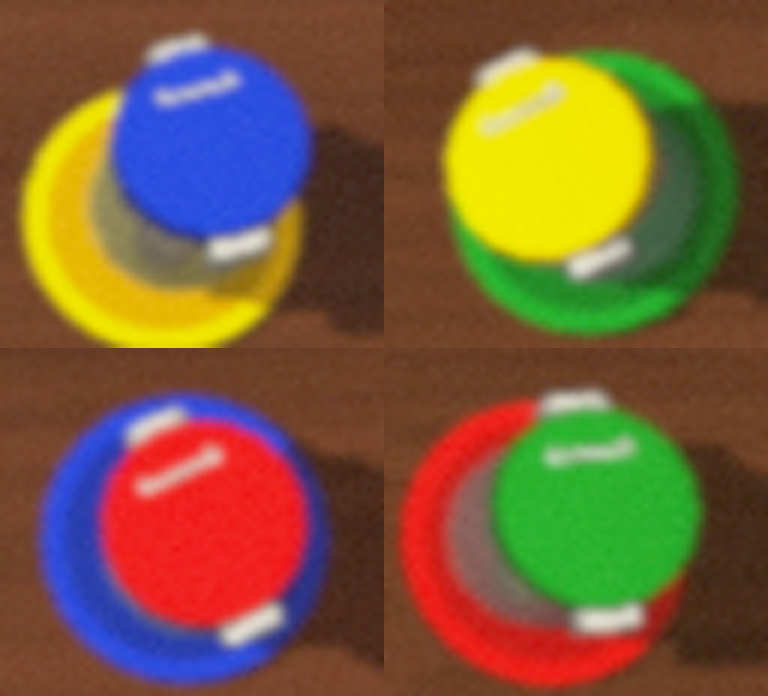

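The top view shows the lids blue (406,207), yellow (172,289), red (339,318) and green (460,300) on the yellow, green, blue and red coasters. The empty cork is at (242,218). The clip lines in the crops give yaws of about 0.30, 0.45, 0.45 and 0.16. I'll park yellow on the cork first, starting from a hover above it.

```bash
cat >> h.py <<'E'
from scipy.spatial.transform import Rotation as Ro
def go(s,p,yaw=None):
    """shift(cm)/turn for TCP target p; jar yaw -> closing along jar y, tool pointing down"""
    A=Ro.from_quat(s["ee_rot"]);d=A.inv().apply(np.array(p)-s["tool_pos"])*100
    if yaw is None:
        y=A.as_matrix()[:,1];a=np.arctan2(y[1],y[0])
    else:
        a=yaw+np.pi/2
    B=np.array([[-np.sin(a)*-1,np.cos(a),0],[-np.cos(a),np.sin(a),0],[0,0,-1]])
    B[:,0]=np.cross(B[:,1],B[:,2])
    print('shift',d.round(2),'turn',(A.inv()*Ro.from_matrix(B)).as_rotvec().round(3))
def wrist(robot,fn=None):
    s=robot.observe();c=robot.camera("wrist");A=Ro.from_quat(s["ee_rot"]).as_matrix();M=c["mount"]
    Rw=A@M[:3,:3];o=A@M[:3,3]+s["tool_pos"];c["R"]=Rw.T;c["t"]=-Rw.T@o
    if fn: cv2.imwrite(fn,c["color"][:,:,::-1])
    return s,c
E
python3 - <<'E'
from h import *
from bench import robot
go(robot.observe(),[.4885,.230,.19],.45)
E
```

```text
shift [-39.95 -18.67   3.73] turn [-0.    -0.    -0.748]
```

```bash
python3 -m inch '[[[-40,-18.7,3.7,0,0,-0.75],[-40,-18.7,3.7,0,0,-0.75],[-40,-18.7,3.7,0,0,-0.75],[-40,-18.7,3.7,0,0,-0.75],[-40,-18.7,3.7,0,0,-0.75],[-40,-18.7,3.7,0,0,-0.75],[-40,-18.7,3.7,0,0,-0.75],[-40,-18.7,3.7,0,0,-0.75]]]' 1
python3 - <<'E'
from h import *
from bench import robot
go(robot.observe(),[.4885,.230,.19],.45)
E
```

```text
time_s: 1.05
tool_pos: [0.4397, 0.274, 0.1961]
ee_rot: [-0.224, 0.975, 0.0, 0.0]
wrist_force: [1.0, 1.0, 0.7]
opening: 0.0939
grasp_force: 0.0
shift [-2.47 -6.09  0.61] turn [0.    0.    0.003]
```

```bash
python3 -m inch '[[[-2.5,-6.1,0.6,0,0,0],[-2.5,-6.1,0.6,0,0,0],[-2.5,-6.1,0.6,0,0,0],[-2.5,-6.1,0.6,0,0,0]]]'
cat > look.py <<'E'
from h import *
from bench import robot
import sys
k,yaw,fn=sys.argv[1],float(sys.argv[2]),sys.argv[3]
s,c=wrist(robot,fn)
for kk in HUE:
    for m in blobs(c["color"],kk,500):
        x,e=coaster(c,m);l=lid(c,m)
        print(kk,m.sum(),pts(m).mean(0).round(),'coaster',x.round(4),e.round(2),'lid',l.round(4))
        if kk==k and len(sys.argv)<5: go(s,[*l,.044],yaw)
E
python3 look.py yellow .45 pics/w1.png
```

```text
time_s: 1.45
tool_pos: [0.4871, 0.2321, 0.1901]
ee_rot: [-0.224, 0.975, 0.0, -0.0]
wrist_force: [0.0, 0.6, -0.7]
opening: 0.0938
grasp_force: 0.0
yellow 4405 [305. 233.] coaster [0.499  0.2366] 3.89 lid [0.4867 0.2283]
shift [ 0.2  -0.33 14.61] turn [ 0.    -0.     0.002]
green 682 [339. 193.] coaster [0.4948 0.2336] 3.3 lid [0.4516 0.2319]
blue 2788 [53. 43.] coaster [ 0.4397 -0.0304] 1.77 lid [0.4439 0.0261]
cork 178200 [286. 193.] coaster [0.4885 0.1752] 136.76 lid [0.4559 0.2257]
cork 1083 [125.  77.] coaster [0.4846 0.0538] 6.5 lid [0.4442 0.0762]
cork 6388 [397. 457.] coaster [0.6805 0.4199] 19.99 lid [0.6302 0.3827]
```

View pics/w1.png

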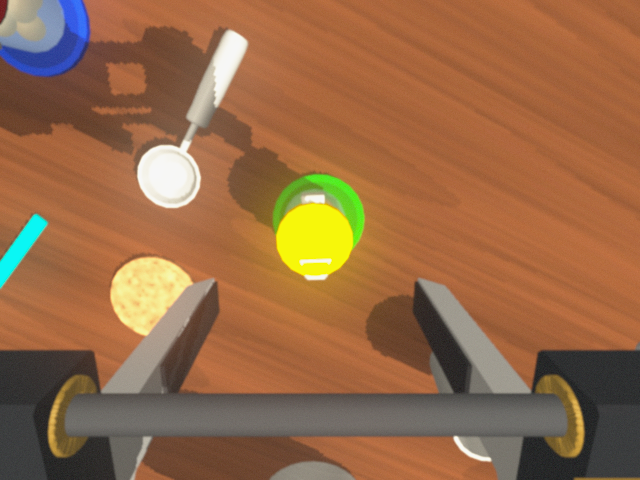

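The wrist view shows the yellow lid centred at (315,240) with its clip line vertical, so yaw 0.45 holds. The fingers are clear of it on both sides. Descending to grip.

```bash
python3 -m inch '[[[0.2,-0.3,4,0,0,0],[0.2,-0.3,8,0,0,0],[0.2,-0.3,11,0,0,0],[0.2,-0.3,13,0,0,0],[0.2,-0.3,14.2,0,0,0],[0.2,-0.3,14.6,0,0,0],[0.2,-0.3,14.6,0,0,0]]]' 1; python3 -m inch '[[[0,0,0,0,0,0],[0,0,0,0,0,0],[0,0,0,0,0,0],[0,0,0,0,0,0],[0,0,0,0,0,0],[0,0,0,0,0,0],[0,0,0,0,0,0],[0,0,0,0,0,0]]]' -1; python3 -c "
from h import *
from bench import robot
go(robot.observe(),[.6187,.133,.15])"
```

```text
time_s: 2.2
tool_pos: [0.4871, 0.2286, 0.0446]
ee_rot: [-0.225, 0.974, 0.0, 0.0]
wrist_force: [1.5, 0.1, 0.2]
opening: 0.094
grasp_force: 0.0
time_s: 3.0
tool_pos: [0.4873, 0.2282, 0.0443]
ee_rot: [-0.224, 0.975, 0.0, 0.0]
wrist_force: [-1.7, 1.9, 3.3]
opening: 0.0533
grasp_force: 30.0
shift [ -7.67 -14.31 -10.57] turn [ 0.  0. -0.]
```

```bash
python3 -m inch '[[[0,0,-1,0,0,0],[0,0,-3,0,0,0],[0,0,-6,0,0,0],[0,0,-9,0,0,0],[-1,-2,-10.6,0,0,0],[-2.7,-5,-10.6,0,0,0],[-4.3,-8,-10.6,0,0,0],[-5.9,-11,-10.6,0,0,0]]]'; python3 -m inch '[[[-1.2,-2.3,0,0,0,0],[-1.8,-3.3,0,0,0,0],[-1.8,-3.3,0,0,0,0],[-1.8,-3.3,0,0,0,0],[-1.8,-3.3,0,0,0,0]]]'; python3 -c "
from h import *
from bench import robot
go(robot.observe(),[.6187,.133,.0445])"
```

```text
time_s: 3.8
tool_pos: [0.5892, 0.1538, 0.1508]
ee_rot: [-0.224, 0.975, -0.0, 0.0]
wrist_force: [0.4, 0.4, -1.6]
opening: 0.0534
grasp_force: 30.0
time_s: 4.3
tool_pos: [0.6181, 0.134, 0.1503]
ee_rot: [-0.225, 0.974, 0.0, -0.0]
wrist_force: [-0.3, 0.0, -2.1]
opening: 0.0528
grasp_force: 30.0
shift [-1.000e-02 -1.100e-01  1.058e+01] turn [ 0. -0.  0.]
```

```bash
python3 -m inch '[[[0,-0.1,3,0,0,0],[0,-0.1,6,0,0,0],[0,-0.1,8.5,0,0,0],[0,-0.1,9.5,0,0,0],[0,-0.1,10,0,0,0],[0,-0.1,10.2,0,0,0],[0,-0.1,10.3,0,0,0],[0,-0.1,10.4,0,0,0]]]'; python3 -m inch '[[[0,0,0.06,0,0,0],[0,0,0.12,0,0,0],[0,0,0.16,0,0,0],[0,0,0.2,0,0,0],[0,0,0.2,0,0,0]]]'
```

```text
time_s: 5.1
tool_pos: [0.6198, 0.1323, 0.0472]
ee_rot: [-0.224, 0.975, -0.0, 0.001]
wrist_force: [0.2, -0.5, -1.8]
opening: 0.0536
grasp_force: 30.0
time_s: 5.6
tool_pos: [0.6195, 0.1322, 0.0444]
ee_rot: [-0.224, 0.975, -0.0, 0.0]
wrist_force: [-1.2, 0.4, -0.3]
opening: 0.0533
grasp_force: 30.0
```

```bash
python3 -m inch '[[[0,0,0.03,0,0,0],[0,0,0.03,0,0,0],[0,0,0.03,0,0,0],[0,0,0.03,0,0,0],[0,0,0.03,0,0,0],[0,0,0.03,0,0,0]]]' 1; python3 -m inch '[[[0,0,-1,0,0,0],[0,0,-4,0,0,0],[0,0,-8,0,0,0],[0,0,-12,0,0,0],[0,0,-15,0,0,0],[0,0,-15,0,0,0]]]';  python3 - <<'E'
from h import *
from bench import robot
s,c=wrist(robot)
for k in HUE:
    for m in blobs(c["color"],k,500): print(k,pts(m).mean(0).round(),coaster(c,m)[0].round(4),coaster(c,m)[1].round(2),lid(c,m).round(4))
c2=robot.camera("top")
for m in blobs(c2["color"],"green"):print('top',coaster(c2,m),lid(c2,m))
cv2.imwrite("pics/w2.png",np.vstack([c["color"],c2["color"]])[:,:,::-1][::2,::2])
go(s,[.4655,-.2245,.19],.16)
E
```

```text
time_s: 6.2
tool_pos: [0.6194, 0.1322, 0.0439]
ee_rot: [-0.224, 0.975, 0.0, 0.0]
wrist_force: [-0.7, -0.3, -0.3]
opening: 0.0935
grasp_force: 0.0
time_s: 6.8
tool_pos: [0.6208, 0.1324, 0.1997]
ee_rot: [-0.224, 0.975, -0.0, 0.004]
wrist_force: [0.5, 0.7, 0.2]
opening: 0.0939
grasp_force: 0.0
yellow [37. 65.] [ 0.6165 -0.1435] 1.84 [ 0.6007 -0.0883]
yellow [319. 234.] [0.6436 0.1455] 6.07 [0.6205 0.1343]
green [495. 125.] [0.4876 0.2338] 0.55 [0.4986 0.2082]
cork [88. 21.] [ 0.5242 -0.0964] 2.99 [ 0.5584 -0.0603]
cork [301. 178.] [0.6037 0.0755] 128.37 [0.5897 0.1254]
cork [124.  71.] [ 0.6166 -0.0448] 7.78 [ 0.5768 -0.03  ]
cork [155. 127.] [ 0.5767 -0.0292] 2.15 [0.6    0.0033]
cork [316. 461.] [0.8666 0.2501] 19.05 [0.8088 0.2229]
top (array([ 0.48350579, -0.22856138]), np.float64(9.23375552562096)) [ 0.46366359 -0.22208455]
shift [ 29.57 -25.31   0.8 ] turn [-0.001  0.008  0.292]
```

View pics/w2.png

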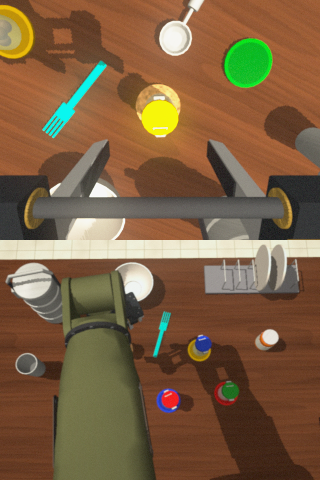

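The yellow jar stands upright on the cork, at (160,118) in the half-size wrist view. The green coaster is now free, at (0.488, 0.234). Next is the green jar.

```bash
python3 -m inch '[[[29.6,-25.3,0.8,0,0,0.29],[29.6,-25.3,0.8,0,0,0.29],[29.6,-25.3,0.8,0,0,0.29],[29.6,-25.3,0.8,0,0,0.29],[29.6,-25.3,0.8,0,0,0.29],[29.6,-25.3,0.8,0,0,0.29],[29.6,-25.3,0.8,0,0,0.29],[29.6,-25.3,0.8,0,0,0.29]]]'
python3 - <<'E'
from h import *
from bench import robot
go(robot.observe(),[.4655,-.2245,.19],.16)
E
```

```text
time_s: 7.7
tool_pos: [0.4618, -0.2266, 0.1847]
ee_rot: [-0.081, 0.997, 0.001, -0.001]
wrist_force: [0.1, 0.8, -0.1]
opening: 0.0941
grasp_force: 0.0
shift [-0.4   0.15 -0.54] turn [ 0.001 -0.002  0.001]
```

```bash
python3 -m inch '[[[-0.4,0.1,-0.5,0,0,0],[-0.4,0.1,-0.5,0,0,0],[-0.4,0.1,-0.5,0,0,0]]]'; python3 look.py green .16 pics/w3.png
```

```text
time_s: 8.0
tool_pos: [0.4676, -0.2222, 0.1903]
ee_rot: [-0.081, 0.997, 0.0, -0.0]
wrist_force: [0.7, 0.3, -0.0]
opening: 0.094
grasp_force: 0.0
red 1628 [317. 194.] coaster [ 0.4751 -0.2209] 4.73 lid [ 0.4378 -0.2297]
red 4477 [587. 244.] coaster [0.4574 0.0164] 3.69 lid [ 0.4402 -0.0292]
yellow 1992 [374. 366.] coaster [ 0.6153 -0.139 ] 0.97 lid [ 0.5666 -0.1581]
green 3984 [317. 236.] coaster [ 0.4881 -0.2119] 5.94 lid [ 0.4654 -0.2216]
shift [ 0.2   0.09 14.63] turn [ 0.001 -0.001  0.003]
blue 1623 [522. 218.] coaster [ 0.4412 -0.0279] 6.09 lid [ 0.4309 -0.0761]
blue 871 [381. 444.] coaster [ 0.7223 -0.1126] 6.05 lid [ 0.638  -0.1382]
cork 176373 [297. 218.] coaster [ 0.4789 -0.2451] 144.09 lid [ 0.4346 -0.2217]
cork 1050 [106. 152.] coaster [ 0.4734 -0.4171] 7.32 lid [ 0.4313 -0.3715]
cork 804 [541. 225.] coaster [0.4377 0.0108] 4.05 lid [ 0.4318 -0.0653]
cork 504 [369. 382.] coaster [ 0.6519 -0.1216] 6.14 lid [ 0.5787 -0.1599]
cork 960 [567. 415.] coaster [0.6398 0.037 ] 5.15 lid [0.5845 0.0025]
cork 8110 [263. 460.] coaster [ 0.7287 -0.2153] 17.04 lid [ 0.6702 -0.2532]
cork 2195 [431. 457.] coaster [ 0.7038 -0.0484] 3.55 lid [ 0.6415 -0.0905]
```

View pics/w3.png

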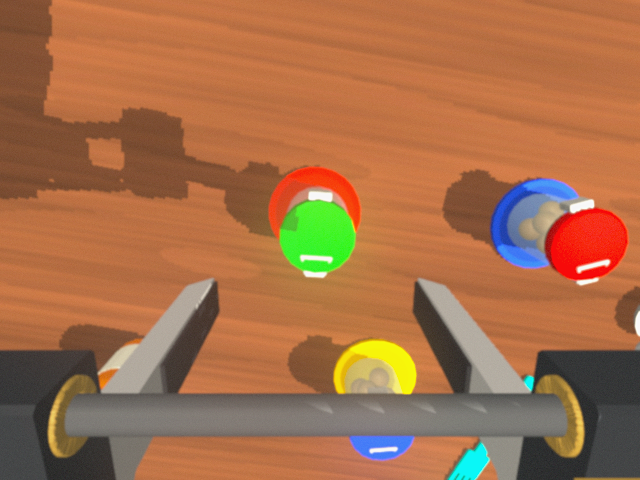

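The green lid is centred at (317,237) with its clip line vertical, and the fingers are clear. Grip it.

```bash
python3 -m inch '[[[0.2,0.1,4,0,0,0],[0.2,0.1,8,0,0,0],[0.2,0.1,11,0,0,0],[0.2,0.1,13,0,0,0],[0.2,0.1,14.2,0,0,0],[0.2,0.1,14.6,0,0,0],[0.2,0.1,14.6,0,0,0]]]' 1; python3 -m inch '[[[0,0,0,0,0,0],[0,0,0,0,0,0],[0,0,0,0,0,0],[0,0,0,0,0,0],[0,0,0,0,0,0],[0,0,0,0,0,0],[0,0,0,0,0,0]]]' -1;python3 -m inch '[[[0,0,-1,0,0,0],[0,0,-3,0,0,0],[0,0,-6,0,0,0],[0,0,-9,0,0,0],[0,0,-12,0,0,0],[0,0,-13,0,0,0],[0,0,-13,0,0,0]]]'; python3 -c "
from h import *
from bench import robot
go(robot.observe(),[.488,.235,.175])"
```

```text
time_s: 8.75
tool_pos: [0.4656, -0.2221, 0.045]
ee_rot: [-0.081, 0.997, 0.0, 0.0]
wrist_force: [0.5, -0.7, 0.4]
opening: 0.0941
grasp_force: 0.0
time_s: 9.45
tool_pos: [0.4654, -0.2224, 0.045]
ee_rot: [-0.081, 0.997, -0.0, 0.0]
wrist_force: [0.3, 0.7, 2.0]
opening: 0.053
grasp_force: 30.0
time_s: 10.15
tool_pos: [0.4656, -0.2227, 0.1759]
ee_rot: [-0.081, 0.997, -0.001, 0.001]
wrist_force: [-0.6, 0.3, -2.6]
opening: 0.053
grasp_force: 30.0
shift [-9.590e+00  4.481e+01  4.000e-02] turn [-0.001  0.002  0.   ]
```

```bash
python3 -m inch '[[[-0.4,2,0,0,0,0],[-1.1,5,0,0,0,0],[-1.9,9,0,0,0,0],[-2.8,13,0,0,0,0],[-3.6,17,0,0,0,0],[-4.5,21,0,0,0,0],[-5.4,25,0,0,0,0],[-6.2,29,0,0,0,0]]]';python3 -m inch '[[[-0.9,4,0,0,0,0],[-1.7,8,0,0,0,0],[-2.5,12,0,0,0,0],[-3.1,14.5,0,0,0,0],[-3.4,15.8,0,0,0,0],[-3.4,15.8,0,0,0,0],[-3.4,15.8,0,0,0,0]]]'; python3 -c "
from h import *
from bench import robot
go(robot.observe(),[.488,.235,.045])"
```

```text
time_s: 10.95
tool_pos: [0.4789, 0.0754, 0.1731]
ee_rot: [-0.081, 0.997, 0.0, -0.001]
wrist_force: [0.3, -0.0, -1.8]
opening: 0.0534
grasp_force: 30.0
time_s: 11.65
tool_pos: [0.4875, 0.2342, 0.1741]
ee_rot: [-0.081, 0.997, -0.0, -0.001]
wrist_force: [-0.3, 0.0, -2.0]
opening: 0.0531
grasp_force: 30.0
shift [-0.07  0.08 12.91] turn [-0.001 -0.001 -0.   ]
```

```bash
python3 -m inch '[[[0,0.1,3,0,0,0],[0,0.1,6,0,0,0],[0,0.1,9,0,0,0],[0,0.1,11,0,0,0],[0,0.1,12,0,0,0],[0,0.1,12.4,0,0,0],[0,0.1,12.6,0,0,0],[0,0.1,12.7,0,0,0]]]'; python3 -m inch '[[[0,0,0.06,0,0,0],[0,0,0.12,0,0,0],[0,0,0.16,0,0,0],[0,0,0.2,0,0,0],[0,0,0.2,0,0,0]]]'
```

```text
time_s: 12.45
tool_pos: [0.488, 0.2361, 0.0487]
ee_rot: [-0.081, 0.997, 0.0, 0.001]
wrist_force: [0.3, -0.0, -1.9]
opening: 0.0534
grasp_force: 30.0
time_s: 12.95
tool_pos: [0.4875, 0.2362, 0.0459]
ee_rot: [-0.081, 0.997, -0.0, 0.0]
wrist_force: [0.8, 0.0, -1.9]
opening: 0.0534
grasp_force: 30.0
```

```bash
python3 -m inch '[[[0,0,0.04,0,0,0],[0,0,0.08,0,0,0],[0,0,0.1,0,0,0],[0,0,0.1,0,0,0]]]'; python3 -m inch '[[[0,0,0,0,0,0],[0,0,0,0,0,0],[0,0,0,0,0,0],[0,0,0,0,0,0],[0,0,0,0,0,0],[0,0,0,0,0,0]]]' 1; python3 -m inch '[[[0,0,-1,0,0,0],[0,0,-4,0,0,0],[0,0,-8,0,0,0],[0,0,-12,0,0,0],[0,0,-15,0,0,0],[0,0,-15,0,0,0]]]'
python3 - <<'E'
from h import *
from bench import robot
s=robot.observe()
go(s,[.440,-.0325,.19],.45)
E
python3 look.py green .16 pics/w4.png x | grep green
```

```text
time_s: 13.35
tool_pos: [0.4877, 0.2362, 0.045]
ee_rot: [-0.081, 0.997, 0.0, 0.0]
wrist_force: [0.1, -0.1, 0.3]
opening: 0.0533
grasp_force: 30.0
time_s: 13.95
tool_pos: [0.4876, 0.2361, 0.0449]
ee_rot: [-0.081, 0.997, 0.0, -0.0]
wrist_force: [0.6, -0.4, -0.8]
opening: 0.0941
grasp_force: 0.0
time_s: 14.55
tool_pos: [0.4889, 0.2367, 0.2]
ee_rot: [-0.081, 0.997, 0.001, 0.004]
wrist_force: [-0.3, -0.4, -0.3]
opening: 0.094
grasp_force: 0.0
shift [  9.18 -25.78   0.89] turn [ 0.001  0.008 -0.288]
green 5961 [314. 216.] coaster [0.4898 0.2351] 1.74 lid [0.4758 0.2333]
```

```bash
python3 -m inch '[[[9.2,-25.8,0.9,0,0,-0.29],[9.2,-25.8,0.9,0,0,-0.29],[9.2,-25.8,0.9,0,0,-0.29],[9.2,-25.8,0.9,0,0,-0.29],[9.2,-25.8,0.9,0,0,-0.29],[9.2,-25.8,0.9,0,0,-0.29],[9.2,-25.8,0.9,0,0,-0.29],[9.2,-25.8,0.9,0,0,-0.29]]]';  python3 look.py red .45 pics/w5.png
```

```text
time_s: 15.4
tool_pos: [0.4381, -0.0335, 0.1853]
ee_rot: [-0.223, 0.975, 0.0, -0.001]
wrist_force: [-0.1, 0.8, 0.4]
opening: 0.0941
grasp_force: 0.0
red 7969 [ 92. 147.] coaster [ 0.4625 -0.2233] 0.37 lid [ 0.4438 -0.1937]
shift [  6.45 -14.69  14.12] turn [ 0.001 -0.001  0.001]
red 4275 [317. 245.] coaster [ 0.4635 -0.027 ] 5.37 lid [ 0.4406 -0.0317]
shift [-0.32  0.04 14.13] turn [ 0.001 -0.001  0.001]
yellow 1291 [123. 314.] coaster [ 0.6165 -0.1379] 2.21 lid [ 0.5542 -0.1362]
green 666 [536. 354.] coaster [0.4865 0.2408] 5.09 lid [0.4494 0.1589]
cork 167895 [312. 206.] coaster [ 0.4365 -0.0372] 129.5 lid [ 0.4046 -0.0432]
cork 1184 [128.  82.] coaster [ 0.4307 -0.191 ] 7.8 lid [ 0.3959 -0.1855]
cork 530 [570. 421.] coaster [0.5259 0.2603] 5.3 lid [0.486  0.2166]
cork 10287 [359. 460.] coaster [0.6462 0.1153] 37.56 lid [0.5935 0.0814]
cork 2271 [171. 456.] coaster [ 0.7341 -0.0483] 4.69 lid [ 0.6606 -0.0615]
```

View pics/w5.png

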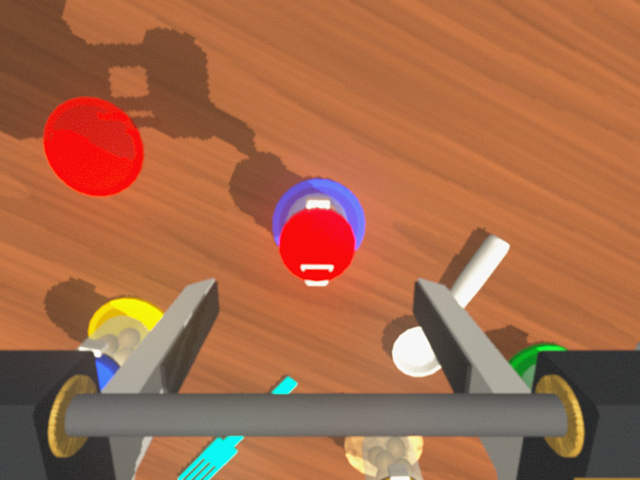

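View pics/w4.png

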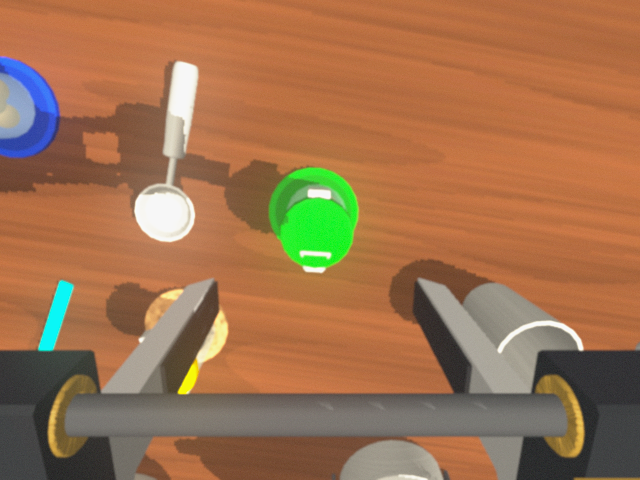

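The green jar stands centred on the green coaster, at (314,210) in w4. The red lid is at (317,245) in w5, with its clip line vertical. The red coaster is free at (0.462, -0.222).

```bash
python3 -m inch '[[[-0.3,0,4,0,0,0],[-0.3,0,8,0,0,0],[-0.3,0,11,0,0,0],[-0.3,0,13,0,0,0],[-0.3,0,13.8,0,0,0],[-0.3,0,14.1,0,0,0],[-0.3,0,14.1,0,0,0]]]' 1; python3 -m inch '[[[0,0,0,0,0,0],[0,0,0,0,0,0],[0,0,0,0,0,0],[0,0,0,0,0,0],[0,0,0,0,0,0],[0,0,0,0,0,0],[0,0,0,0,0,0]]]' -1;python3 -m inch '[[[0,0,-1,0,0,0],[0,0,-3,0,0,0],[0,0,-6,0,0,0],[0,0,-9,0,0,0],[0,0,-11,0,0,0],[0,0,-11,0,0,0],[0,0,-11,0,0,0]]]'; python3 -c "
from h import *
from bench import robot
go(robot.observe(),[.462,-.222,.155])"
```

```text
time_s: 16.15
tool_pos: [0.4415, -0.0316, 0.0453]
ee_rot: [-0.225, 0.974, -0.0, 0.0]
wrist_force: [-0.2, -0.5, -0.0]
opening: 0.0942
grasp_force: 0.0
time_s: 16.85
tool_pos: [0.4412, -0.032, 0.045]
ee_rot: [-0.224, 0.975, 0.0, 0.0]
wrist_force: [-0.6, 1.1, 2.2]
opening: 0.0536
grasp_force: 30.0
time_s: 17.55
tool_pos: [0.4408, -0.032, 0.1544]
ee_rot: [-0.224, 0.975, 0.0, -0.0]
wrist_force: [0.1, -0.7, -2.8]
opening: 0.0533
grasp_force: 30.0
shift [  6.4  -18.02  -0.06] turn [ 0. -0.  0.]
```

```bash
python3 -m inch '[[[0.7,-2,0,0,0,0],[1.8,-5,0,0,0,0],[3.2,-9,0,0,0,0],[4.6,-13,0,0,0,0],[5.7,-16,0,0,0,0],[6.4,-18,0,0,0,0],[6.4,-18,0,0,0,0],[6.4,-18,0,0,0,0]]]'; python3 -c "
from h import *
from bench import robot
go(robot.observe(),[.462,-.222,.045])"
```

```text
time_s: 18.35
tool_pos: [0.4616, -0.2215, 0.1534]
ee_rot: [-0.224, 0.975, 0.001, -0.001]
wrist_force: [0.2, 0.1, -1.9]
opening: 0.0533
grasp_force: 30.0
shift [-0.03 -0.09 10.84] turn [ 0.002 -0.001  0.   ]
```

```bash
python3 -m inch '[[[0,0,3,0,0,0],[0,0,6,0,0,0],[0,0,8.5,0,0,0],[0,0,9.8,0,0,0],[0,0,10.4,0,0,0],[0,0,10.6,0,0,0],[0,0,10.7,0,0,0],[0,0,10.75,0,0,0]]]'; python3 -m inch '[[[0,0,0.06,0,0,0],[0,0,0.12,0,0,0],[0,0,0.17,0,0,0],[0,0,0.21,0,0,0],[0,0,0.25,0,0,0],[0,0,0.25,0,0,0]]]'
```

```text
time_s: 19.15
tool_pos: [0.4626, -0.222, 0.0482]
ee_rot: [-0.224, 0.975, -0.0, 0.001]
wrist_force: [0.5, 0.2, -2.5]
opening: 0.0532
grasp_force: 30.0
time_s: 19.75
tool_pos: [0.4623, -0.2219, 0.045]
ee_rot: [-0.224, 0.975, -0.0, 0.0]
wrist_force: [-0.1, 0.8, -0.2]
opening: 0.0535
grasp_force: 30.0
```

```bash
python3 -m inch '[[[0,0,0.02,0,0,0],[0,0,0.02,0,0,0],[0,0,0.02,0,0,0],[0,0,0.02,0,0,0],[0,0,0.02,0,0,0],[0,0,0.02,0,0,0]]]' 1; python3 -m inch '[[[0,0,-1,0,0,0],[0,0,-4,0,0,0],[0,0,-8,0,0,0],[0,0,-12,0,0,0],[0,0,-14.5,0,0,0],[0,0,-14.5,0,0,0],[0,0,-14.5,0,0,0]]]'; python3 look.py red .45 pics/w6.png x | grep red;  python3 - <<'E'
from h import *
from bench import robot
s=robot.observe()
go(s,[.620,-.146,.19],.30)
E
```

```text
time_s: 20.35
tool_pos: [0.4622, -0.2219, 0.0447]
ee_rot: [-0.224, 0.975, -0.0, -0.0]
wrist_force: [0.1, 0.3, 0.8]
opening: 0.0934
grasp_force: 0.0
time_s: 21.05
tool_pos: [0.4621, -0.2218, 0.19]
ee_rot: [-0.224, 0.975, -0.0, 0.0]
wrist_force: [0.0, -0.1, 0.2]
opening: 0.0939
grasp_force: 0.0
red 6620 [315. 223.] coaster [ 0.4649 -0.223 ] 2.03 lid [ 0.4515 -0.2287]
shift [-17.53  -0.1   -0.09] turn [ 0.001 -0.001  0.152]
```

View pics/w6.png

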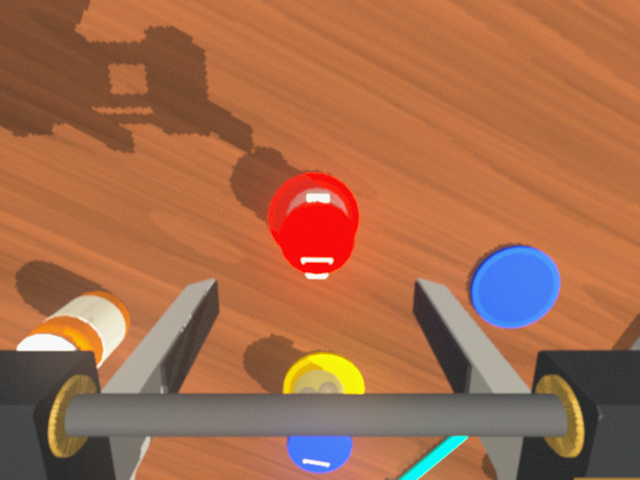

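The red jar stands on the red coaster at (315,215), and the blue coaster at (515,287) is free. Next is the blue jar.

```bash
python3 -m inch '[[[-4,0,0,0,0,0.15],[-8,0,0,0,0,0.15],[-12,0,0,0,0,0.15],[-16,-0.1,0,0,0,0.15],[-17.5,-0.1,0,0,0,0.15],[-17.5,-0.1,0,0,0,0.15],[-17.5,-0.1,0,0,0,0.15]]]';  python3 look.py blue .30 pics/w7.png
```

```text
time_s: 21.8
tool_pos: [0.6193, -0.1464, 0.1884]
ee_rot: [-0.151, 0.989, 0.0, -0.001]
wrist_force: [-0.3, 0.8, -0.1]
opening: 0.0942
grasp_force: 0.0
red 3013 [279.  25.] coaster [ 0.4623 -0.2244] 1.37 lid [ 0.4943 -0.2087]
yellow 2229 [325. 202.] coaster [ 0.6164 -0.1388] 1.26 lid [ 0.5947 -0.1462]
blue 6560 [528.  48.] coaster [ 0.4467 -0.0269] 5.82 lid [ 0.4608 -0.0566]
shift [12.43 13.28 14.48] turn [ 0.001 -0.002  0.002]
blue 2290 [318. 245.] coaster [ 0.6667 -0.1439] 5.55 lid [ 0.6253 -0.1437]
shift [-0.68  0.07 14.44] turn [ 0.001 -0.002  0.002]
cork 160291 [327. 209.] coaster [ 0.623  -0.1398] 135.27 lid [ 0.5846 -0.1496]
cork 1208 [113. 118.] coaster [ 0.6149 -0.3046] 7.83 lid [ 0.58   -0.2975]
cork 650 [570. 419.] coaster [0.7516 0.1326] 6.18 lid [0.7053 0.0963]
cork 6332 [288. 458.] coaster [ 0.8709 -0.0985] 17.3 lid [ 0.8092 -0.11  ]
```

View pics/w7.png

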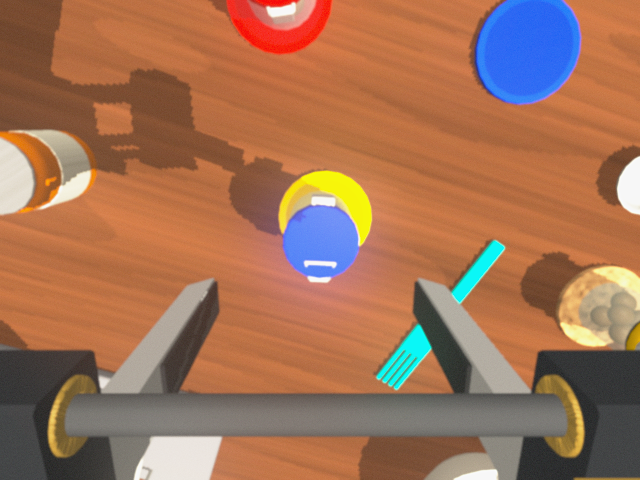

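The blue lid is at (320,241), and its mask is partly cut, so I'm judging the centre from the lid's edges. The clip line is vertical, the fork at (498,245)–(390,385) is clear of the fingers, and the blue coaster at (528,48) is free.

```bash
python3 -m inch '[[[-0.1,0.1,4,0,0,0],[-0.1,0.1,8,0,0,0],[-0.1,0.1,11,0,0,0],[-0.1,0.1,13,0,0,0],[-0.1,0.1,14.2,0,0,0],[-0.1,0.1,14.5,0,0,0],[-0.1,0.1,14.5,0,0,0]]]' 1; python3 -m inch '[[[0,0,0,0,0,0],[0,0,0,0,0,0],[0,0,0,0,0,0],[0,0,0,0,0,0],[0,0,0,0,0,0],[0,0,0,0,0,0],[0,0,0,0,0,0]]]' -1;python3 -m inch '[[[0,0,-1,0,0,0],[0,0,-3,0,0,0],[0,0,-6,0,0,0],[0,0,-9,0,0,0],[0,0,-11,0,0,0],[0,0,-11,0,0,0],[0,0,-11,0,0,0]]]'; python3 -c "
from h import *
from bench import robot
go(robot.observe(),[.4415,-.030,.155])"
```

```text
time_s: 22.55
tool_pos: [0.6207, -0.1454, 0.0453]
ee_rot: [-0.15, 0.989, -0.0, 0.0]
wrist_force: [0.2, 0.0, 1.0]
opening: 0.094
grasp_force: 0.0
time_s: 23.25
tool_pos: [0.6207, -0.1448, 0.0448]
ee_rot: [-0.151, 0.989, 0.0, 0.0]
wrist_force: [-0.4, 2.0, 2.1]
opening: 0.0534
grasp_force: 30.0
time_s: 23.95
tool_pos: [0.6204, -0.1451, 0.1541]
ee_rot: [-0.151, 0.989, 0.0, -0.0]
wrist_force: [-0.8, 0.2, -2.9]
opening: 0.0538
grasp_force: 30.0
shift [13.66 16.31 -0.08] turn [ 0. -0.  0.]
```

```bash
python3 -m inch '[[[1.3,1.6,0,0,0,0],[3.3,4,0,0,0,0],[5.8,7,0,0,0,0],[8.3,10,0,0,0,0],[10.8,13,0,0,0,0],[12.6,15,0,0,0,0],[13.7,16.3,0,0,0,0],[13.7,16.3,0,0,0,0]]]'; python3 -m inch '[[[0,0,0,0,0,0],[0,0,0,0,0,0],[0,0,0,0,0,0]]]'; python3 -c "
from h import *
from bench import robot
go(robot.observe(),[.4415,-.030,.045])"
```

```text
time_s: 24.75
tool_pos: [0.4397, -0.0294, 0.1537]
ee_rot: [-0.151, 0.989, 0.0, -0.001]
wrist_force: [0.4, -0.6, -1.2]
opening: 0.0533
grasp_force: 30.0
time_s: 25.05
tool_pos: [0.4418, -0.0306, 0.1543]
ee_rot: [-0.15, 0.989, 0.0, -0.0]
wrist_force: [-0.2, -0.3, -2.1]
opening: 0.0534
grasp_force: 30.0
shift [ 0.    0.06 10.93] turn [ 0.    -0.001  0.   ]
```

```bash
python3 -m inch '[[[0,0,3,0,0,0],[0,0,6,0,0,0],[0,0,8.5,0,0,0],[0,0,9.8,0,0,0],[0,0,10.4,0,0,0],[0,0,10.6,0,0,0],[0,0,10.7,0,0,0],[0,0,10.75,0,0,0]]]'; python3 -m inch '[[[0,0,0.06,0,0,0],[0,0,0.12,0,0,0],[0,0,0.17,0,0,0],[0,0,0.21,0,0,0],[0,0,0.25,0,0,0],[0,0,0.25,0,0,0]]]'
```

```text
time_s: 25.85
tool_pos: [0.4419, -0.0303, 0.0477]
ee_rot: [-0.15, 0.989, -0.0, 0.001]
wrist_force: [1.2, -0.2, -1.9]
opening: 0.0536
grasp_force: 30.0
time_s: 26.45
tool_pos: [0.4414, -0.0302, 0.0447]
ee_rot: [-0.151, 0.989, -0.0, 0.0]
wrist_force: [-0.4, 0.3, -0.1]
opening: 0.0534
grasp_force: 30.0
```

```bash
python3 -m inch '[[[0,0,0.02,0,0,0],[0,0,0.02,0,0,0],[0,0,0.02,0,0,0],[0,0,0.02,0,0,0],[0,0,0.02,0,0,0],[0,0,0.02,0,0,0]]]' 1; python3 -m inch '[[[0,0,-1,0,0,0],[0,0,-4,0,0,0],[0,0,-8,0,0,0],[0,0,-12,0,0,0],[0,0,-14.5,0,0,0],[0,0,-14.5,0,0,0],[0,0,-14.5,0,0,0]]]'; python3 look.py blue .3 pics/w8.png x | grep -E "blue|yellow";  python3 - <<'E'
from h import *
from bench import robot
s=robot.observe()
go(s,[.6195,.133,.19],.45)
E
```

```text
time_s: 27.05
tool_pos: [0.4414, -0.0302, 0.0445]
ee_rot: [-0.151, 0.989, -0.0, 0.0]
wrist_force: [0.2, 0.4, 1.0]
opening: 0.0937
grasp_force: 0.0
time_s: 27.75
tool_pos: [0.4413, -0.0302, 0.1898]
ee_rot: [-0.151, 0.989, -0.0, 0.0]
wrist_force: [-0.7, -0.2, -0.8]
opening: 0.094
grasp_force: 0.0
yellow 1271 [131. 337.] coaster [ 0.6153 -0.1389] 0.98 lid [ 0.5602 -0.1431]
yellow 812 [438. 472.] coaster [0.6938 0.1852] 3.77 lid [0.6093 0.1335]
blue 4395 [317. 222.] coaster [ 0.4439 -0.0288] 1.82 lid [ 0.4293 -0.0335]
shift [-21.9   10.26  -0.11] turn [ 0.    -0.001 -0.148]
```

View pics/w8.png

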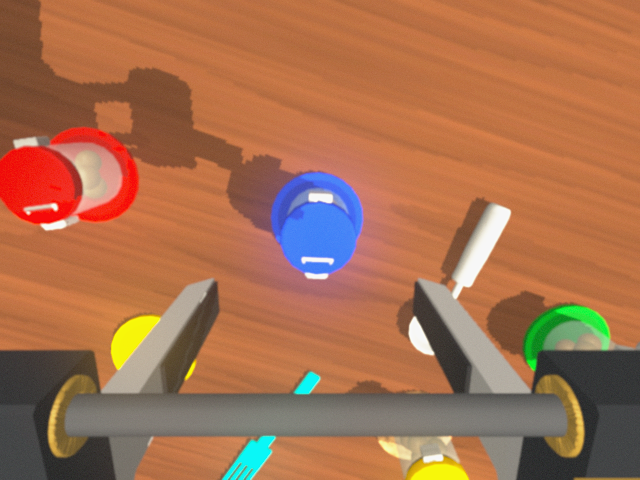

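The blue jar stands on the blue coaster at (317,215), and the yellow coaster at (153,350) is free. The last move is yellow, from cork to yellow.

```bash
python3 -m inch '[[[-4.4,2,0,0,0,-0.15],[-8.8,4.1,0,0,0,-0.15],[-13,6.1,0,0,0,-0.15],[-17,8,0,0,0,-0.15],[-20,9.4,0,0,0,-0.15],[-21.9,10.3,0,0,0,-0.15],[-21.9,10.3,0,0,0,-0.15],[-21.9,10.3,0,0,0,-0.15]]]';  python3 look.py yellow .45 pics/w9.png | grep -A1 yellow
```

```text
time_s: 28.6
tool_pos: [0.6192, 0.1332, 0.1878]
ee_rot: [-0.224, 0.975, 0.0, -0.001]
wrist_force: [0.2, -0.5, 1.6]
opening: 0.0942
grasp_force: 0.0
yellow 4293 [317. 242.] coaster [0.6435 0.1464] 6.13 lid [0.6205 0.1343]
shift [-0.2   0.03 14.38] turn [ 0.001 -0.003  0.003]
```

```bash
python3 -m inch '[[[-0.1,0,4,0,0,0],[-0.1,0,8,0,0,0],[-0.1,0,11,0,0,0],[-0.1,0,13,0,0,0],[-0.1,0,14.2,0,0,0],[-0.1,0,14.5,0,0,0],[-0.1,0,14.5,0,0,0]]]' 1; python3 -m inch '[[[0,0,0,0,0,0],[0,0,0,0,0,0],[0,0,0,0,0,0],[0,0,0,0,0,0],[0,0,0,0,0,0],[0,0,0,0,0,0],[0,0,0,0,0,0]]]' -1;python3 -m inch '[[[0,0,-1,0,0,0],[0,0,-3,0,0,0],[0,0,-6,0,0,0],[0,0,-9,0,0,0],[0,0,-11,0,0,0],[0,0,-11,0,0,0],[0,0,-11,0,0,0]]]'; python3 -c "
from h import *
from bench import robot
go(robot.observe(),[.616,-.139,.155])"
```

```text
time_s: 29.35
tool_pos: [0.6208, 0.1335, 0.0451]
ee_rot: [-0.224, 0.975, -0.0, 0.0]
wrist_force: [0.6, -0.8, 0.5]
opening: 0.0942
grasp_force: 0.0
time_s: 30.05
tool_pos: [0.6208, 0.1338, 0.0446]
ee_rot: [-0.224, 0.975, 0.0, 0.0]
wrist_force: [-0.4, 1.6, 1.5]
opening: 0.0534
grasp_force: 30.0
time_s: 30.75
tool_pos: [0.6205, 0.1337, 0.1539]
ee_rot: [-0.224, 0.975, 0.0, -0.0]
wrist_force: [0.7, -0.2, -2.8]
opening: 0.0533
grasp_force: 30.0
shift [ 12.31 -24.33  -0.1 ] turn [ 0. -0.  0.]
```

```bash
python3 -m inch '[[[0.9,-1.8,0,0,0,0],[2.3,-4.5,0,0,0,0],[4,-8,0,0,0,0],[5.8,-11.5,0,0,0,0],[7.6,-15,0,0,0,0],[9.4,-18.5,0,0,0,0],[11.1,-22,0,0,0,0],[12.3,-24.3,0,0,0,0]]]'; python3 -m inch '[[[0,0,0,0,0,0],[0,0,0,0,0,0],[0,0,0,0,0,0],[0,0,0,0,0,0]]]'; python3 -c "
from h import *
from bench import robot
go(robot.observe(),[.616,-.139,.045])"
```

```text
time_s: 31.55
tool_pos: [0.6153, -0.141, 0.1525]
ee_rot: [-0.223, 0.975, 0.001, -0.001]
wrist_force: [-0.5, -0.5, -0.9]
opening: 0.0534
grasp_force: 30.0
time_s: 31.95
tool_pos: [0.6163, -0.1374, 0.1541]
ee_rot: [-0.225, 0.974, 0.0, -0.0]
wrist_force: [-0.9, 0.8, -2.0]
opening: 0.0531
grasp_force: 30.0
shift [ 0.09 -0.13 10.91] turn [ 0. -0.  0.]
```

```bash
python3 -m inch '[[[0,-0.1,3,0,0,0],[0,-0.1,6,0,0,0],[0,-0.1,8.5,0,0,0],[0,-0.1,9.8,0,0,0],[0,-0.1,10.4,0,0,0],[0,-0.1,10.6,0,0,0],[0,-0.1,10.7,0,0,0],[0,-0.1,10.75,0,0,0]]]'; python3 -m inch '[[[0,0,0.06,0,0,0],[0,0,0.12,0,0,0],[0,0,0.17,0,0,0],[0,0,0.21,0,0,0],[0,0,0.25,0,0,0],[0,0,0.25,0,0,0]]]'
```

```text
time_s: 32.75
tool_pos: [0.6172, -0.1396, 0.048]
ee_rot: [-0.224, 0.975, -0.0, 0.001]
wrist_force: [-0.1, 0.2, -1.6]
opening: 0.0532
grasp_force: 30.0
time_s: 33.35
tool_pos: [0.6168, -0.1395, 0.0446]
ee_rot: [-0.224, 0.975, -0.0, 0.0]
wrist_force: [-0.9, -0.6, -0.2]
opening: 0.0529
grasp_force: 30.0
```

```bash
python3 -m inch '[[[0,0,0.02,0,0,0],[0,0,0.02,0,0,0],[0,0,0.02,0,0,0],[0,0,0.02,0,0,0],[0,0,0.02,0,0,0],[0,0,0.02,0,0,0]]]' 1; python3 -m inch '[[[0,0,-1,0,0,0],[0,0,-4,0,0,0],[0,0,-8,0,0,0],[0,0,-12,0,0,0],[0,0,-16,0,0,0],[0,0,-19,0,0,0],[0,0,-19,0,0,0],[0,0,-19,0,0,0]]]'
python3 - <<'E'
from h import *
from bench import robot
s,c=wrist(robot);c2=robot.camera("side")
print(s["tool_pos"],s["qd"].round(3))
o=np.hstack([c["color"][:,:,::-1],c2["color"][:,:,::-1]]);cv2.imwrite("pics/fin.png",cv2.resize(o,(800,300)))
E
```

```text
time_s: 33.95
tool_pos: [0.6167, -0.1395, 0.0443]
ee_rot: [-0.224, 0.975, -0.0, -0.0]
wrist_force: [-0.1, 0.0, -0.4]
opening: 0.0939
grasp_force: 0.0
time_s: 34.75
tool_pos: [0.6166, -0.1395, 0.2349]
ee_rot: [-0.224, 0.975, -0.0, 0.0]
wrist_force: [-1.0, 0.4, -0.7]
opening: 0.0942
grasp_force: 0.0
[ 0.61663694 -0.13947489  0.23486062] [ 0.001  0.031  0.029  0.    -0.008  0.001]
```

View pics/fin.png

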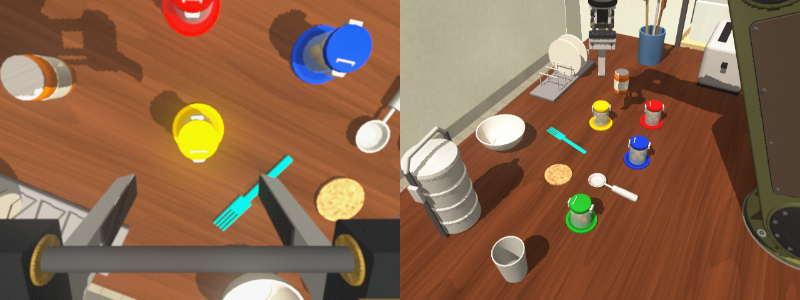

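The side half shows all four jars upright on their own colours: yellow (600,115), red (652,114), blue (638,152), green (580,213). The cork at (558,174) is empty, the fork is where it was, and the gripper is clear. Handing in.

```bash
python3 -m inch '[[[0,0,0,0,0,0],[0,0,0,0,0,0],[0,0,0,0,0,0]]]' >/dev/null; python3 -c "
from bench import robot
print(robot.hand_in())"
```

```text
the job is handed in; nothing more can be done
None
```

I handed the job in at about 35 s of robot time: all four jars stand upright on the coasters of their lid colours, the cork is empty and the fork was not touched; one composite picture I viewed was 768 x 696, over the 800 x 600 limit.

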